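Unload the cell analyser into the carrier in channel order

TASK

The battery analyser has finished its run: move its four cells into the empty black carrier in the same sequence, counted from the red end plates, because the test log goes by position: the cell next to the analyser's red plate goes into the cradle next to the carrier's red plate, and so on along the row. Lay each cell down in its cradle without letting it drop, plus end still pointing away from the robot, and leave the tape, the meter and the screwdriver where they are.

Things in the scene. Friction and masses are not known exactly. Their poses are not given: they have to be found in the camera images.
- cell_blue: loose round battery cell, blue sleeve, diameter 32 mm, length 70 mm, 140 g, lying on its side, plus end away from the robot. White band 13 mm from the plus end, which has a steel button. Origin: centre of the minus end face; x runs along the axis to the plus end, so its middle is at x = 0.035; y and z turn as it rolls. Starts on its own module, axis 50 mm above the worktop.
- cell_green: loose round battery cell, green sleeve, diameter 32 mm, length 70 mm, 140 g, lying on its side, plus end away from the robot. White band 13 mm from the plus end, which has a steel button. Origin: centre of the minus end face; x runs along the axis to the plus end, so its middle is at x = 0.035; y and z turn as it rolls. Starts on its own module, axis 50 mm above the worktop.
- cell_yellow: loose round battery cell, yellow sleeve, diameter 32 mm, length 70 mm, 140 g, lying on its side, plus end away from the robot. White band 13 mm from the plus end, which has a steel button. Origin: centre of the minus end face; x runs along the axis to the plus end, so its middle is at x = 0.035; y and z turn as it rolls. Starts on its own module, axis 50 mm above the worktop.
- cell_pink: loose round battery cell, pink sleeve, diameter 32 mm, length 70 mm, 140 g, lying on its side, plus end away from the robot. White band 13 mm from the plus end, which has a steel button. Origin: centre of the minus end face; x runs along the axis to the plus end, so its middle is at x = 0.035; y and z turn as it rolls. Starts on its own module, axis 50 mm above the worktop.
- module_blue: analyser module under the blue cell at the start; fixed, all four alike, 136 x 62 mm, display on the robot's side. Origin: underside, below the cell's middle, 8 mm above the worktop; x to the plus end, y to the analyser's red end. Ribs under the cell at x = -0.023 and 0.023, 9 mm thick; between them it is free beside the cell down to z = 0.012. Posts at x = -0.047 and 0.045 reach z = 0.052.
- module_green: analyser module under the green cell at the start; fixed, all four alike, 136 x 62 mm, display on the robot's side. Origin: underside, below the cell's middle, 8 mm above the worktop; x to the plus end, y to the analyser's red end. Ribs under the cell at x = -0.023 and 0.023, 9 mm thick; between them it is free beside the cell down to z = 0.012. Posts at x = -0.047 and 0.045 reach z = 0.052.
- module_yellow: analyser module under the yellow cell at the start; fixed, all four alike, 136 x 62 mm, display on the robot's side. Origin: underside, below the cell's middle, 8 mm above the worktop; x to the plus end, y to the analyser's red end. Ribs under the cell at x = -0.023 and 0.023, 9 mm thick; between them it is free beside the cell down to z = 0.012. Posts at x = -0.047 and 0.045 reach z = 0.052.
- module_pink: analyser module under the pink cell at the start; fixed, all four alike, 136 x 62 mm, display on the robot's side. Origin: underside, below the cell's middle, 8 mm above the worktop; x to the plus end, y to the analyser's red end. Ribs under the cell at x = -0.023 and 0.023, 9 mm thick; between them it is free beside the cell down to z = 0.012. Posts at x = -0.047 and 0.045 reach z = 0.052.
- analyser: fixed aluminium base, 142 x 316 mm, carrying the four modules in a row at y = 0.099, 0.033, -0.033, -0.099. Upright end plates 42 mm high: red at y = 0.154, grey at y = -0.154. Origin: worktop level, below the row's middle; x away from the robot, y along the row to the red plate.
- carrier: fixed black rack, grey ribs, 112 x 316 mm; cradles at y = -0.099, -0.033, 0.033, 0.099. End plates 50 mm high: red at y = -0.154, grey at 0.154. Origin: worktop, middle; x away from the robot. A seated cell lies along x, middle at x = 0, axis at z = 0.050. V ribs (x = -0.023, 0.023, 9 mm thick) centre it from 12 mm off; between, free to z = 0.02. End stops at x = -0.045, 0.045 reach z = 0.048.
- tape_roll: bystander, loose: roll of black tape, about 57 mm across, 19 mm high; not part of the job. Origin: centre of its underside.
- meter: bystander, loose: yellow and black multimeter, 150 x 76 x 44 mm; not part of the job. Origin: centre of its underside.
- driver: bystander, loose: screwdriver with a red handle, 201 mm long; not part of the job. Origin: centre of its underside.
Things that resemble listed ones, but are neither listed nor needed, are in the scene too. Of the things that look like the cell_pink, the larger one is meant.

How it is judged:
At the end, for the whole second after the job is handed in: Every cell rests in the carrier cradle that has, from the red plate, the same number as the module it started on: within 12 mm sideways, 14 mm lengthwise, 6 mm of its seated height and 0.15 rad of the cradle's line, plus end away from the robot (((y of module_blue in the frame of analyser between 0.069 and 0.129 m and y of cell_blue in the frame of carrier between -0.111 and -0.087 m) or (y of module_blue in the frame of analyser between 0.003 and 0.063 m and y of cell_blue in the frame of carrier between -0.045 and -0.021 m) or (y of module_blue in the frame of analyser between -0.063 and -0.003 m and y of cell_blue in the frame of carrier between 0.021 and 0.045 m) or (y of module_blue in the frame of analyser between -0.129 and -0.069 m and y of cell_blue in the frame of carrier between 0.087 and 0.111 m)) and x of cell_blue in the frame of carrier between -0.049 and -0.021 m and z of cell_blue in the frame of carrier between 0.044 and 0.056 m and angle between the x axis of each of cell_blue, cell_green, cell_yellow, cell_pink and the x axis of carrier, either way round below 0.15 rad and linear speed of each of cell_blue, cell_green, cell_yellow, cell_pink below 0.02 m/s and ((y of module_green in the frame of analyser between 0.069 and 0.129 m and y of cell_green in the frame of carrier between -0.111 and -0.087 m) or (y of module_green in the frame of analyser between 0.003 and 0.063 m and y of cell_green in the frame of carrier between -0.045 and -0.021 m) or (y of module_green in the frame of analyser between -0.063 and -0.003 m and y of cell_green in the frame of carrier between 0.021 and 0.045 m) or (y of module_green in the frame of analyser between -0.129 and -0.069 m and y of cell_green in the frame of carrier between 0.087 and 0.111 m)) and x of cell_green in the frame of carrier between -0.049 and -0.021 m and z of cell_green in the frame of carrier between 0.044 and 0.056 m and ((y of module_yellow in the frame of analyser between 0.069 and 0.129 m and y of cell_yellow in the frame of carrier between -0.111 and -0.087 m) or (y of module_yellow in the frame of analyser between 0.003 and 0.063 m and y of cell_yellow in the frame of carrier between -0.045 and -0.021 m) or (y of module_yellow in the frame of analyser between -0.063 and -0.003 m and y of cell_yellow in the frame of carrier between 0.021 and 0.045 m) or (y of module_yellow in the frame of analyser between -0.129 and -0.069 m and y of cell_yellow in the frame of carrier between 0.087 and 0.111 m)) and x of cell_yellow in the frame of carrier between -0.049 and -0.021 m and z of cell_yellow in the frame of carrier between 0.044 and 0.056 m and ((y of module_pink in the frame of analyser between 0.069 and 0.129 m and y of cell_pink in the frame of carrier between -0.111 and -0.087 m) or (y of module_pink in the frame of analyser between 0.003 and 0.063 m and y of cell_pink in the frame of carrier between -0.045 and -0.021 m) or (y of module_pink in the frame of analyser between -0.063 and -0.003 m and y of cell_pink in the frame of carrier between 0.021 and 0.045 m) or (y of module_pink in the frame of analyser between -0.129 and -0.069 m and y of cell_pink in the frame of carrier between 0.087 and 0.111 m)) and x of cell_pink in the frame of carrier between -0.049 and -0.021 m and z of cell_pink in the frame of carrier between 0.044 and 0.056 m); the robot touches nothing.
It fails at once if a cell falls: it moves faster than 0.8 m/s with no finger touching it (a drop of more than about 30 mm) ((linear speed of cell_blue above 0.8 m/s and contact force between the fingers and cell_blue below 0.05 N) or (linear speed of cell_green above 0.8 m/s and contact force between the fingers and cell_green below 0.05 N) or (linear speed of cell_yellow above 0.8 m/s and contact force between the fingers and cell_yellow below 0.05 N) or (linear speed of cell_pink above 0.8 m/s and contact force between the fingers and cell_pink below 0.05 N)).
It fails at once if the tape, the meter or the screwdriver is pushed more than 30 mm from its place (distance of any of tape_roll, meter, driver from where it was at the start of the episode above 0.03 m).
It also fails if it takes over 115 s, if anything falls off the work surface, if the arm or the gripper's body presses on something with over 40 N, if the wrist force passes 120 N, or if a joint passes its speed limit or range.

ROBOT

A 7-joint arm with a two-finger parallel gripper is mounted at the origin on a cart in front of the work surface, level with it; the furniture and walls round the work are solid. World frame = base frame: x ahead of the robot, y to its left, z up, the work surface at z = 0. Lengths are in m, angles in rad, forces in N, time in s.
With the tool pointing down it reaches from about 0.425 to 0.925 m from the base axis. Payload 6.8 kg.
Tool frame: the origin (TCP) lies at the very end of the fingers, on their centre line; the grasp point (between the pads) lies 19 mm behind it; y points along the fingers, z is the direction in which the jaws open and shut, and the axes are right-handed (so a half turn about y gives the same grasp; the last joint's range is limited). The gripper opens to 85 mm and grips with 20 to 120 N. Pads are 22 mm wide; open, the fingers measure 114 mm over their backs; the gripper's body (76 mm by 85 mm) begins 54 mm behind the grasp point. The pads swing forward as they close: fully open they stand 13 mm farther back than shut.
Start: joints at [1.172, 0.477, 0.022, 1.555, -0.011, 1.109, -0.083], TCP at [0.194, -0.647, 0.231] pointing down, gripper open.
Joint ranges: [-2.96, 2.96], [-0.34, 2.1], [-1.41, 1.46], [0.24, 2.44], [-1.37, 4.51], [0.17, 1.92], [-2.96, 2.96]. Speed limits (rad/s): [2.39, 2.39, 3.14, 3.14, 3.14, 3.14, 3.14].

INTERFACE

Orientations are given as a unit quaternion [w, x, y, z].
In Python, from plant import env gives the robot as it stands.
- The arm moves only by the tool play_rows, never from a script. Its argument "motion" is one flat list of numbers, 7 for each row, row after row: the opening, from 0 (shut) to 1 (fully open), then the shift along the world's x, y, z in units of 25 mm (1.0 is 25 mm), then the turn, a rotation vector about the world's x, y, z in degrees. A call has 1 to 10 rows; each row is the pose to reach, as a shift and turn from the pose commanded when the call began; what a row does not reach only later rows make up. A row lasts 1/8 s, in which the tool goes at most 62.5 mm and 10.7 degrees, less where a joint would pass 70% of its speed; a pose out of reach is approached as far as the arm can. A call with a gripper value outside its range is refused whole. The fingers move at their own pace and stop on an object; "squeeze" is the grip in N (left out, the last holds). Time passes only in rows, so rows that repeat a pose let the fingers close. It gives the time, the measured TCP pose, the force and the opening at its end, in the units of the state.
- env.state(): the state, without advancing time (a new reading comes with each control period).
- env.get_image(name): name is "side" or "top" or "wrist"; returns a dict with "image" (420x560x3 uint8, red, green, blue), "K" (3x3 intrinsics, pixels), "R" (3x3) and "t" (3): a world point X has camera coordinates R X + t. Camera axes: x right, y down, z forward; pixel columns grow to the right and rows downward; lengths in m; the calibration is good to about 2 mm. A picture is of the moment at which its call begins. There is no depth.
- env.close_job(): hands the job in, once; it reports no verdict.
The state is a dict: "clock": time; "qpos": joint angles; "joint_vel": joint speeds; "tau": joint torques, N m; "tcp_pos": TCP position; "eef_rot": TCP orientation; "ft_force": force on the tool from outside, world axes, zero at the start; "wrist_torque": the same for the moment, N m; "width": finger opening in m.
Only numpy, scipy, OpenCV 4.12 (cv2) and the standard library are available. Lean on these libraries where they do the work, as an engineer would, in place of code of your own. Each camera call takes 0.05 s, during which the arm holds its last target. There are 200 camera calls.

## Working session

There is one attempt and no reset: what is moved stays moved. The work goes in short steps, Python scripts to look and compute and a tool call to move; the robot and the scene stay as the last step left them, time stands still between calls to the robot, and variables do not carry over. Pictures are saved under pics/ and viewed, about 12 in all and at most 16, crops included, and the job is handed in when it is done.

Besides the shell and the picture viewer there is one more tool, called after ">>>" by a JSON object that holds its "name" and its "arguments", one argument or row to a line. play_rows: Moves the arm, as the interface text tells. Its arguments: {"type":"object","properties":{"motion":{"type":"array"},"squeeze":{"type":"number"}},"required":["motion"]}

```bash
ls; mkdir -p pics; cat > h.py <<'E'
import numpy as np, cv2
from plant import env
def shot(name,fn):
    d=env.get_image(name); cv2.imwrite('pics/'+fn+'.png',d['image'][:,:,::-1]); np.savez('pics/'+fn,**{k:np.array(d[k]) for k in('image','K','R','t')}); return d
def load(fn): return dict(np.load('pics/'+fn+'.npz'))
def ray(d,u,v,z):
    D=d['R'].T@np.linalg.inv(d['K'])@np.array([u,v,1.]); C=-d['R'].T@d['t']; return C+D*(z-C[2])/D[2]
def proj(d,X):
    c=d['R']@np.array(X,float)+d['t']; p=d['K']@c; return p[:2]/p[2]
E
python3 - <<'E'
from h import *
for n in('top','side'):
    d=shot(n,n+'0'); print(n,-d['R'].T@d['t'],d['R'].round(2).tolist(),d['K'].round(0).tolist())
print(env.state())
E
```

```text
pics
top [ 0.37631835 -0.02582103  1.51913334] [[-0.02, -1.0, -0.02], [-1.0, 0.02, -0.1], [0.1, 0.01, -1.0]] [[545.0, 0.0, 275.0], [0.0, 545.0, 212.0], [0.0, 0.0, 1.0]]
side [0.24883949 0.93236759 0.69546679] [[-0.95, -0.32, 0.02], [-0.18, 0.5, -0.85], [0.26, -0.81, -0.53]] [[497.0, 0.0, 275.0], [0.0, 497.0, 202.0], [0.0, 0.0, 1.0]]
{'clock': 0.1, 'qpos': array([ 1.17189856,  0.47773306,  0.02235247,  1.55632399, -0.01149425,
        1.10930875, -0.08312267]), 'joint_vel': array([ 0.00034566, -0.00131849,  0.00057399, -0.00284162, -0.00026342,
       -0.00136155, -0.00266963]), 'tau': array([ 4.48134087e-03, -5.97756636e+01,  1.61390372e+00, -2.81955886e+01,
        1.29122066e-02,  4.96985522e-03, -3.44791511e-05]), 'tcp_pos': array([ 0.19336659, -0.64616429,  0.23042473]), 'eef_rot': array([ 0.10231837, -0.10257694,  0.7002127 , -0.69907875]), 'ft_force': array([-0.2994093 , -0.24163092, -0.57370887]), 'wrist_torque': array([ 0.01327451, -0.00846955, -0.04516915]), 'width': 0.08509087300218533}
```

View pics/top0.png

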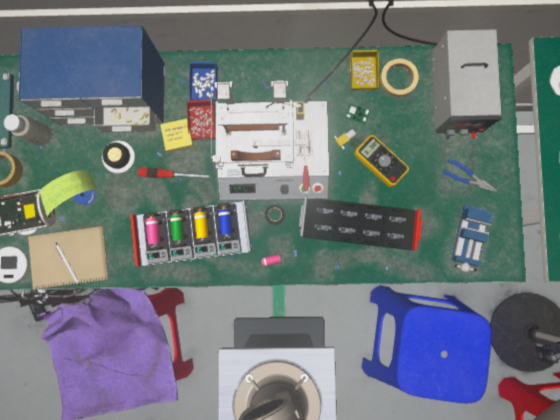

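View pics/side0.png

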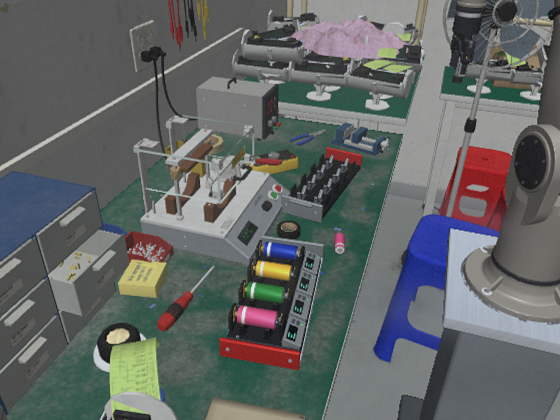

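Top view: the analyser is at about (190,233) with its red plate on the left (137,240). From red, the cells run pink (152,230), green (177,227), yellow (201,224), blue (225,221). The carrier is at about (361,224) with its red plate on the right (418,230).

There are two pink candidates: the large one on the module at (152,230) and a small loose one at (271,260). The one on the module is larger and matches the description. I'll confirm it in an enlarged crop.

```bash
python3 - <<'E'
from h import *
d=load('top0'); im=d['image'][:,:,::-1]
c=cv2.resize(im[190:280,120:440],None,fx=2.5,fy=2.5,interpolation=cv2.INTER_CUBIC); cv2.imwrite('pics/crop1.png',c)
print('tcp',proj(d,env.state()['tcp_pos']))
h=cv2.cvtColor(im,cv2.COLOR_BGR2HSV)
R={'pink':((155,80,120),(174,255,255)),'green':((50,120,90),(70,255,255)),'yellow':((20,150,150),(32,255,255)),'blue':((108,150,80),(125,255,255)),'red':((0,170,110),(5,255,255)),'red2':((175,170,110),(180,255,255))}
for k,(a,b) in R.items():
    m=cv2.inRange(h,a,b); m[:185]=0; m[280:]=0
    n,l,s,ce=cv2.connectedComponentsWithStats(m)
    for i in range(1,n):
        if s[i,4]>40:
            ys,xs=np.where(l==i); r=cv2.minAreaRect(np.c_[xs,ys].astype(np.float32)); print(k,s[i].tolist(),ce[i].round(1),[np.round(x,1) for x in r],ray(d,*ce[i],0.05).round(4))
E
```

```text
tcp [555.24349654 340.55270306]
pink [146, 223, 13, 22, 242] [152.  233.4] [array([152. , 233.5]), array([20.6, 11.9]), np.float64(84.8)] [0.4671 0.3307 0.05  ]
pink [265, 254, 16, 11, 116] [272.6 259.2] [array([272.6, 259.2]), array([ 8. , 14.1]), np.float64(76.0)] [0.3923 0.0055 0.05  ]
green [171, 221, 11, 20, 189] [176.  230.1] [array([176. , 230.5]), array([19., 10.]), np.float64(90.0)] [0.475  0.2658 0.05  ]
yellow [24, 204, 11, 15, 138] [ 29.  210.6] [array([ 29.1, 210.7]), array([13.6, 10.2]), np.float64(80.5)] [0.535  0.6678 0.05  ]
yellow [195, 218, 12, 21, 212] [200.4 227.6] [array([200.4, 227.8]), array([19.8, 10.8]), np.float64(84.8)] [0.4806 0.1995 0.05  ]
blue [219, 215, 11, 20, 175] [224.4 224.5] [array([224.5, 224.5]), array([18.8,  9.5]), np.float64(84.3)] [0.488  0.1343 0.05  ]
red [413, 210, 9, 40, 174] [417.2 229.3] [array([417.5, 229.5]), array([ 5.6, 39.2]), np.float64(5.2)] [ 0.4662 -0.3844  0.05  ]
red [131, 215, 7, 50, 121] [134.1 239. ] [array([134.1, 239.5]), array([49.4,  2.4]), np.float64(84.3)] [0.4528 0.3792 0.05  ]
```

View pics/crop1.png

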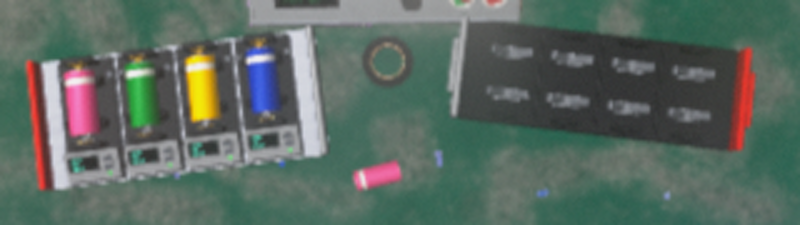

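```bash
python3 - <<'E'
from h import *
from scipy.spatial.transform import Rotation as Ro
s=env.state(); q=s['eef_rot']; M=Ro.from_quat([*q[1:],q[0]]).as_matrix(); print(M.round(3))
print('jaw yaw',np.degrees(np.arctan2(M[1,2],M[0,2])))
d=load('top0'); f=lambda x,y:ray(d,120+x/2.5,190+y/2.5,.045)
A=np.array([f(*p) for p in [(512,50),(572,59),(633,66),(694,73),(508,93),(569,100),(629,107),(690,115)]])
print('carrier c',A.mean(0),'ydir yaw deg',np.degrees(np.arctan2(-(A[0]-A[3]+A[4]-A[7])[0],(A[0]-A[3]+A[4]-A[7])[1])))
print('machine front',ray(d,270,198,0.0),ray(d,218,198,0.0),'tape',ray(d,275,214,.02))
w=shot('wrist','w0'); print(M.T@(-w['R'].T@w['t']-s['tcp_pos']),(w['R']@M).round(2))
E
```

```text
[[-0.958 -0.001  0.287]
 [-0.287  0.002 -0.958]
 [ 0.    -1.    -0.002]]
jaw yaw -73.33900867192168
carrier c [ 0.48572188 -0.23311359  0.045     ] ydir yaw deg -8.08120841483518
machine front [0.56409694 0.01113634 0.        ] [0.56672224 0.15730435 0.        ] tape [ 0.51688952 -0.00248949  0.02      ]
[-7.96618461e-02 -1.41241489e-01  6.23790464e-07] [[-0.    0.    1.  ]
 [ 0.95 -0.31  0.  ]
 [ 0.31  0.95  0.  ]]
```

>>> {"name": "play_rows", "arguments": {
  "motion": [0.6, 3, 4, 1.6, 0, 0, -8, 0.6, 6.4, 8.3, 1.6, 0, 0, -16, 0.6, 9.5, 12.4, 1.6, 0, 0, -24.7, 0.6, 12.7, 16.5, 1.6, 0, 0, -24.7, 0.6, 12.7, 16.5, 1.6, 0, 0, -24.7, 0.6, 12.7, 16.5, 1.6, 0, 0, -24.7, 0.6, 12.7, 16.5, 1.6, 0, 0, -24.7, 0.6, 12.7, 16.5, 1.6, 0, 0, -24.7, 0.6, 12.7, 16.5, 1.6, 0, 0, -24.7, 0.6, 12.7, 16.5, 1.6, 0, 0, -24.7],
  "squeeze": 40
}}

```text
clock: 1.4
tcp_pos: [0.5122, -0.2318, 0.2711]
eef_rot: [-0.048, 0.048, 0.706, -0.705]
ft_force: [0.3, -0.4, 0.7]
width: 0.0513
```

```bash
python3 - <<'E'
from h import *
d=shot('wrist','w1'); s=env.state(); print(s['clock'],s['tcp_pos'],s['eef_rot'],s['width'],d['K'][0,0],-d['R'].T@d['t'])
E
```

```text
1.45 [ 0.51093864 -0.23394586  0.27101433] [ 0.04931032 -0.0488309  -0.70534622  0.70545783] 0.051459287023246016 373.75278953862465 [ 0.59107498 -0.24258279  0.41230733]
```

View pics/w1.png

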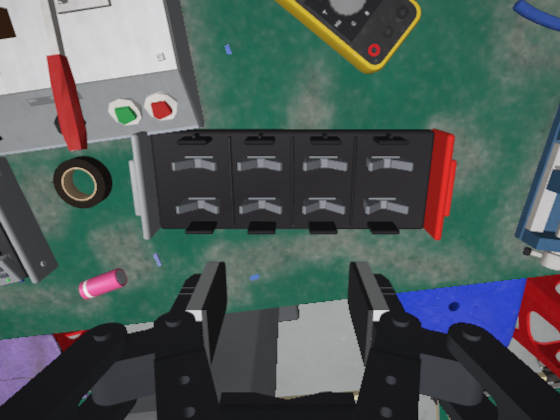

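The carrier is clear and empty. The red plate is on the right (443,185), the grey plate on the left (145,185), and the eight V ribs lie in rows v≈163 and v≈206. The small pink decoy is at (103,284).

```bash
python3 - <<'E'
from h import *
d=load('w1'); im=d['image'][:,:,::-1]
cv2.imwrite('pics/crop2.png',cv2.resize(im[115:250,120:470],None,fx=2.28,fy=2.28,interpolation=cv2.INTER_CUBIC))
h=cv2.cvtColor(im,cv2.COLOR_BGR2HSV)
m=cv2.inRange(h,(0,150,90),(8,255,255))|cv2.inRange(h,(172,150,90),(180,255,255)); m[:,:425]=0;m[:,465:]=0;m[:120]=0;m[245:]=0
ys,xs=np.where(m>0); P=np.c_[xs,ys].astype(np.float32)
print(cv2.approxPolyDP(cv2.convexHull(P.astype(np.int32)),3,True).reshape(-1,2).tolist())
E
```

```text
[[433, 129], [454, 136], [456, 162], [449, 213], [439, 239], [425, 229]]
```

View pics/crop2.png

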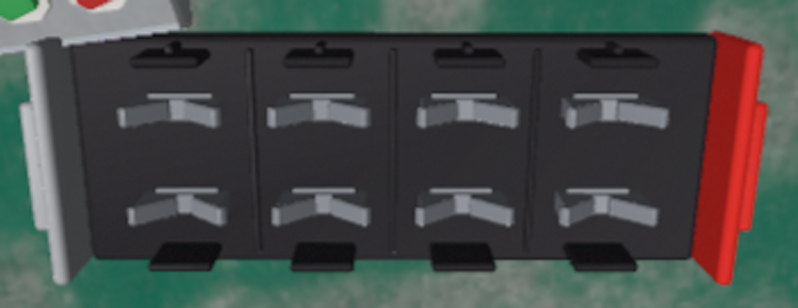

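```bash
cat >> h.py <<'E'
def fit(P,Q):
    "2D rigid fit world=c+R(yaw)*P"
    P=np.array(P);Q=np.array(Q)[:,:2]; p=P.mean(0);q=Q.mean(0); a=P-p;b=Q-q
    th=np.arctan2((a[:,0]*b[:,1]-a[:,1]*b[:,0]).sum(),(a*b).sum()); R=np.array([[np.cos(th),-np.sin(th)],[np.sin(th),np.cos(th)]])
    return q-R@p,th,R,np.linalg.norm(b-a@R.T,axis=1)
E
python3 - <<'E'
from h import *
d=load('w1'); g=lambda x,y,z:ray(d,120+x/2.28,115+y/2.28,z)
r=[(178,110),(322,110),(467,110),(612,108),(183,203),(322,203),(464,205),(602,203)]
P=[(s*.023,y) for s in(1,-1) for y in(.099,.033,-.033,-.099)]
for z in(.025,.03,.035):
    c,th,R,e=fit(P,[g(*p,z) for p in r]); Q=np.array([g(*p,z) for p in r]); print(z,c,np.degrees(th),e.round(4),np.linalg.norm(Q[0]-Q[3]),np.linalg.norm(Q[4]-Q[7]),np.linalg.norm(Q[0]-Q[4]))
C=[(28,40),(62,283),(762,45),(722,283)]; Q=np.array([g(*p,.05) for p in C]);print(Q.round(4)); print(fit([(.056,.158),(-.056,.158),(.056,-.158),(-.056,-.158)],Q))
E
```

```text
0.025 [ 0.48807213 -0.23412717] -7.754683095668192 [0.0008 0.0005 0.0008 0.0016 0.0017 0.0012 0.0009 0.0008] 0.20022542966592918 0.2002162637556842 0.04515468685291147
0.03 [ 0.48940186 -0.23423633] -7.754683095668192 [0.0009 0.0008 0.0008 0.0003 0.0008 0.001  0.0004 0.001 ] 0.19764059055073543 0.19763154296913327 0.044571755898504324
0.035 [ 0.49073159 -0.23434549] -7.754683095668184 [0.0022 0.0012 0.001  0.0011 0.0014 0.0011 0.0002 0.0022] 0.19505575143554182 0.1950468221825823 0.04398882494409723
[[ 0.5661 -0.0887  0.05  ]
 [ 0.4559 -0.0753  0.05  ]
 [ 0.5223 -0.3949  0.05  ]
 [ 0.415  -0.3768  0.05  ]]
(array([ 0.48983868, -0.23389993]), np.float64(-0.1392330190058423), array([[ 0.99032273,  0.1387836 ],
       [-0.1387836 ,  0.99032273]]), array([0.00370353, 0.0056051 , 0.0034522 , 0.00637363]))
```

>>> {"name": "play_rows", "arguments": {
  "motion": [0.6, 0, 2.5, 0, 0, 0, 3, 0.6, 0, 5, 0, 0, 0, 6, 0.6, -0.1, 7.5, 0, 0, 0, 9, 0.6, -0.1, 10, 0, 0, 0, 12, 0.6, -0.2, 12.5, 0, 0, 0, 14, 0.6, -0.2, 15, 0, 0, 0, 14, 0.6, -0.2, 17, 0, 0, 0, 14, 0.6, -0.2, 18.6, 0, 0, 0, 14, 0.6, -0.2, 18.6, 0, 0, 0, 14, 0.6, -0.2, 18.6, 0, 0, 0, 14]
}}

```text
clock: 2.7
tcp_pos: [0.5067, 0.2283, 0.2709]
eef_rot: [-0.036, 0.036, -0.706, 0.707]
ft_force: [-0.5, -0.6, 1.0]
width: 0.0513
```

```bash
python3 - <<'E'
from h import *
d=shot('wrist','w2'); s=env.state(); print(s['clock'],s['tcp_pos'],s['eef_rot'])
im=d['image'][:,:,::-1]; h=cv2.cvtColor(im,cv2.COLOR_BGR2HSV)
R={'pink':((155,80,120),(174,255,255)),'green':((50,120,90),(70,255,255)),'yellow':((20,150,150),(32,255,255)),'blue':((108,150,80),(125,255,255)),'white':((0,0,170),(180,40,255))}
for k,(a,b) in R.items():
    m=cv2.inRange(h,a,b); m[250:]=0
    n,l,s,ce=cv2.connectedComponentsWithStats(m)
    for i in range(1,n):
        if s[i,4]>100: print(k,s[i].tolist(),ce[i].round(1),ray(d,*ce[i],0.055).round(4))
E
```

```text
2.75 [0.50673181 0.22803176 0.27099797] [-0.03537611  0.03558539 -0.70564794  0.7067837 ]
pink [164, 155, 33, 11, 262] [180.6 160.9] [0.5038 0.3314 0.055 ]
pink [166, 170, 36, 56, 1629] [184.  197.7] [0.4668 0.3275 0.055 ]
green [232, 155, 31, 10, 221] [246.8 160.1] [0.511  0.2676 0.055 ]
green [233, 170, 31, 55, 1487] [248.5 196.7] [0.4743 0.2634 0.055 ]
yellow [300, 156, 32, 10, 238] [315.1 161. ] [0.5169 0.2018 0.055 ]
yellow [300, 171, 31, 55, 1557] [314.6 197.7] [0.4799 0.1977 0.055 ]
blue [0, 31, 25, 20, 108] [12.1 39.8] [0.5971 0.4801 0.055 ]
blue [0, 42, 28, 42, 411] [11.5 67.3] [0.574  0.4835 0.055 ]
blue [366, 154, 34, 11, 250] [382.5 160. ] [0.5245 0.137  0.055 ]
blue [363, 170, 36, 55, 1645] [380.  196.9] [0.4873 0.1327 0.055 ]
white [390, 0, 170, 75, 7537] [472.1  40.3] [0.6377 0.0777 0.055 ]
white [524, 0, 36, 11, 317] [543.7   4.2] [0.6718 0.0238 0.055 ]
white [460, 2, 29, 20, 375] [472.2  10.6] [0.6608 0.0835 0.055 ]
white [248, 21, 100, 24, 504] [296.   33.2] [0.6277 0.2325 0.055 ]
white [0, 36, 18, 17, 130] [ 8.3 44.3] [0.5931 0.4838 0.055 ]
white [374, 57, 20, 54, 197] [384.2  79.2] [0.5978 0.1487 0.055 ]
white [372, 113, 188, 25, 521] [464.2 126.3] [0.5639 0.0661 0.055 ]
white [143, 126, 279, 124, 5439] [283.4 174.9] [0.5   0.231 0.055]
white [422, 132, 17, 118, 464] [430.1 192.2] [0.4972 0.084  0.055 ]
white [367, 163, 32, 9, 198] [381.9 167.5] [0.5171 0.1363 0.055 ]
white [165, 165, 29, 8, 170] [178.8 168.8] [0.4958 0.333  0.055 ]
white [233, 164, 29, 8, 188] [246.6 167.6] [0.5036 0.2674 0.055 ]
white [300, 164, 30, 8, 180] [314.4 168.1] [0.5098 0.2016 0.055 ]
white [347, 231, 18, 19, 101] [353.  240.2] [0.4382 0.1523 0.055 ]
white [193, 233, 26, 17, 113] [209.4 239.3] [0.4242 0.3006 0.055 ]
white [226, 232, 39, 18, 129] [242.3 242.9] [0.4236 0.2664 0.055 ]
white [287, 232, 38, 18, 147] [304.9 243.3] [0.4296 0.2016 0.055 ]
```

View pics/w2.png

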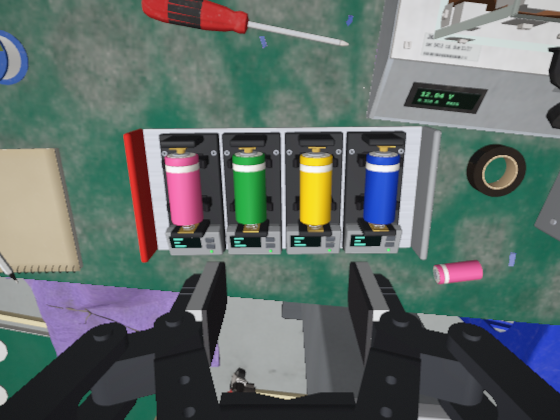

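All four cells lie side by side at v≈190: pink u=184, green 248, yellow 315, blue 381. The red plate is at (143,195) and the small decoy at (457,272). The plus ends and white bands point away from the robot.

```bash
python3 - <<'E'
from h import *
from scipy.spatial.transform import Rotation as Ro
d=load('w2'); q=env.state()['eef_rot']; M=Ro.from_quat([*q[1:],q[0]]).as_matrix(); print('jaw yaw',np.degrees(np.arctan2(M[1,2],M[0,2])))
B=dict(pink=(178.8,168.8),green=(246.6,167.6),yellow=(314.4,168.1),blue=(381.9,167.5))
S=dict(pink=(184,197.7),green=(248.5,196.7),yellow=(314.6,197.7),blue=(380,196.9))
Y=[.099,.033,-.033,-.099]
b=[ray(d,*B[k],.062) for k in B]; s=[ray(d,*S[k],.062) for k in B]
print('band spacing',np.linalg.norm(b[0]-b[3]),'band-body',[round(np.linalg.norm(x-y),4) for x,y in zip(b,s)])
ca,th,R,e=fit([(.022,y) for y in Y],b); print(ca,np.degrees(th),e.round(4))
c2,t2,_,_=fit([(-.0095,y) for y in Y],s);print(c2,np.degrees(t2))
cc=np.array([.4894,-.2342]); tc=np.radians(-7.8); Rc=np.array([[np.cos(tc),-np.sin(tc)],[np.sin(tc),np.cos(tc)]])
for k,y in zip(B,Y):
    a=ca+R@[0,y]; c=cc+Rc@[0,-y]; print(k,a.round(4),'->',c.round(4),'units',((c-a)/.025).round(2))
E
```

```text
jaw yaw -84.24766419531888
band spacing 0.19401074415718134 band-body [np.float64(0.029), np.float64(0.029), np.float64(0.0296), np.float64(0.0293)]
[0.48627847 0.23224968] 6.079218720885382 [0.0019 0.0009 0.0006 0.0021]
[0.48866926 0.23143393] 5.907808946087523
pink [0.4758 0.3307] -> [ 0.476  -0.3323] units [ 1.000e-02 -2.652e+01]
green [0.4828 0.2651] -> [ 0.4849 -0.2669] units [  0.09 -21.28]
yellow [0.4898 0.1994] -> [ 0.4939 -0.2015] units [  0.16 -16.04]
blue [0.4968 0.1338] -> [ 0.5028 -0.1361] units [  0.24 -10.8 ]
```

```bash
python3 - <<'E'
from h import *
a=load('w1');b=load('top0');s=load('side0')
def tri(*o):
    A=[];B=[]
    for d,(u,v) in o:
        D=d['R'].T@np.linalg.inv(d['K'])@np.array([u,v,1.]);D/=np.linalg.norm(D);C=-d['R'].T@d['t'];P=np.eye(3)-np.outer(D,D);A.append(P);B.append(P@C)
    return np.linalg.solve(sum(A),sum(B))
print('red btn',tri((a,(162,107)),(s,(280,215))),tri((a,(162,107)),(b,(317,188))))
print('panel corner bottom',ray(a,202,122,0)); 
print('panel top corner', tri((a,(172,0)),(s,(283,197))))
E
```

```text
red btn [ 0.57605219 -0.1009495  -0.02273168] [ 0.58500001 -0.11874699  0.03774746]
panel corner bottom [ 0.56347598 -0.14533095  0.        ]
panel top corner [ 0.62811341 -0.15272238  0.01006076]
```

>>> {"name": "play_rows", "arguments": {
  "motion": [0.6, -0.6, 2.2, -1.5, 0, 0, 0.2, 0.6, -1.25, 4.1, -3.5, 0, 0, 0.2, 0.6, -1.25, 4.1, -5.5, 0, 0, 0.2, 0.6, -1.25, 4.1, -6, 0, 0, 0.2, 0.6, -1.25, 4.1, -6, 0, 0, 0.2, 0.6, -1.25, 4.1, -6, 0, 0, 0.2, 0.6, -1.25, 4.1, -6, 0, 0, 0.2]
}}

```text
clock: 3.62
tcp_pos: [0.4763, 0.3333, 0.1234]
eef_rot: [0.039, -0.036, 0.707, -0.706]
ft_force: [-0.3, 0.1, 0.1]
width: 0.0513
```

```bash
python3 - <<'E'
from h import *
d=shot('wrist','w3'); s=env.state(); print(s['clock'],s['tcp_pos'],s['eef_rot'])
E
```

```text
3.675 [0.47596623 0.33332679 0.12301281] [ 0.0384853  -0.03666447  0.70652147 -0.70569257]
```

View pics/w3.png

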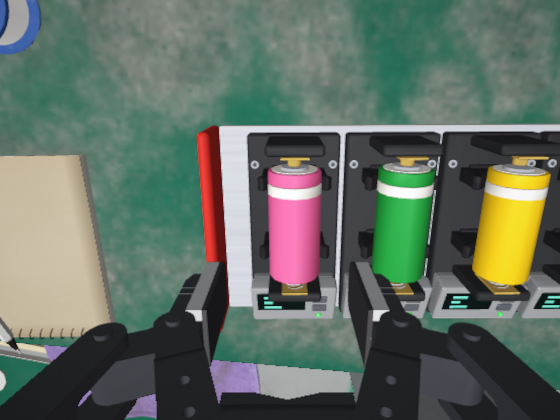

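The pink cell is at (294,222), nearly between the fingertips (222 and 353, midpoint 287.5).

```bash
cat >> h.py <<'E'
RG={'pink':((155,80,120),(174,255,255)),'green':((50,120,90),(70,255,255)),'yellow':((20,150,150),(32,255,255)),'blue':((108,150,80),(125,255,255))}
def cell(d,k,z=.06,ax=6.):
    "sleeve extents below band -> world middle (band edge to minus end, centre at x=-0.009)"
    h=cv2.cvtColor(d['image'][:,:,::-1].copy(),cv2.COLOR_BGR2HSV); m=cv2.inRange(h,*RG[k]); m[300:]=0
    n,l,s,ce=cv2.connectedComponentsWithStats(m); i=1+np.argmax(s[1:,4]); p=ray(d,*ce[i],z); a=np.radians(ax)
    return p+.009*np.array([np.cos(a),np.sin(a),0]),ce[i],s[i].tolist()
E
python3 - <<'E'
from h import *
d=load('w3'); print(d['K'][0,2]); print(cell(d,'pink'),'band',ray(d,294.5,188,.064))
E
```

```text
286.9834149906529
(array([0.47720852, 0.32959329, 0.06      ]), array([293.71316166, 239.25655699]), [268, 195, 53, 89, 4194]) band [0.50071092 0.33191255 0.064     ]
```

>>> {"name": "play_rows", "arguments": {
  "motion": [0.6, 0.04, -0.13, -1, 0, 0, 0, 0.6, 0.04, -0.13, -2.4, 0, 0, 0, 0.6, 0.04, -0.13, -3.4, 0, 0, 0, 0.6, 0.04, -0.13, -3.8, 0, 0, 0, 0.6, 0.04, -0.13, -3.8, 0, 0, 0, 0.6, 0.04, -0.13, -3.8, 0, 0, 0, 0.2, 0.04, -0.13, -3.8, 0, 0, 0, 0.2, 0.04, -0.13, -3.8, 0, 0, 0, 0.2, 0.04, -0.13, -3.8, 0, 0, 0, 0.2, 0.04, -0.13, -3.8, 0, 0, 0],
  "squeeze": 50
}}

```text
clock: 4.92
tcp_pos: [0.4766, 0.3291, 0.0275]
eef_rot: [-0.038, 0.037, -0.706, 0.707]
ft_force: [-0.9, -4.6, 6.9]
width: 0.0305
```

>>> {"name": "play_rows", "arguments": {
  "motion": [0.2, 0, 0, 0.4, 0, 0, 0, 0.2, 0, 0, 1.2, 0, 0, 0, 0.2, 0, 0, 2.4, 0, 0, 0, 0.2, 0, 0, 3.6, 0, 0, 0, 0.2, 0, 0, 4.4, 0, 0, 0, 0.2, 0, 0, 4.4, 0, 0, 0]
}}

```text
clock: 5.68
tcp_pos: [0.4767, 0.3309, 0.1384]
eef_rot: [0.039, -0.037, 0.707, -0.705]
ft_force: [-0.2, 0.6, -1.3]
width: 0.0307
```

```bash
python3 - <<'E'
from h import *
d=shot('wrist','w4'); s=env.state(); print(s['clock'],s['tcp_pos'],s['ft_force'],s['width'])
E
```

```text
5.725 [0.47599128 0.33017747 0.13683298] [-0.67719111  0.51311249 -1.82565317] 0.03043967129328431
```

View pics/w4.png

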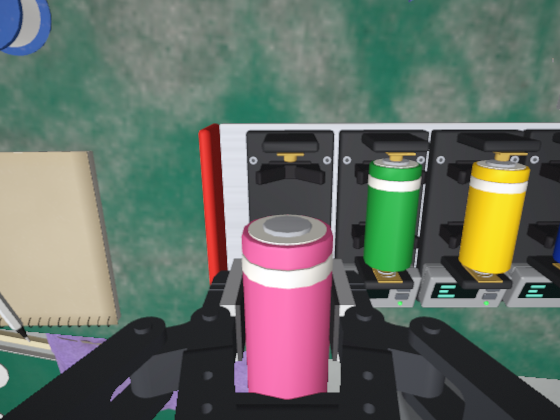

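Pink is held level and square between the fingers, and its module is empty.

>>> {"name": "play_rows", "arguments": {
  "motion": [0.2, 0, -1, 1, 0, 0, 0, 0.2, 0, -3, 2, 0, 0, -1, 0.2, 0, -5.3, 2.5, 0, 0, -3, 0.2, 0, -7.7, 2.5, 0, 0, -5, 0.2, 0, -10.1, 2.5, 0, 0, -7, 0.2, 0, -12.5, 2.5, 0, 0, -9, 0.2, 0, -14.9, 2.5, 0, 0, -11, 0.2, 0, -17.3, 2.5, 0, 0, -12.5, 0.2, 0, -19.5, 2.5, 0, 0, -13.8, 0.2, 0, -21.5, 2.5, 0, 0, -13.8]
}}

```text
clock: 6.98
tcp_pos: [0.4746, -0.2093, 0.1974]
eef_rot: [-0.048, 0.047, 0.706, -0.705]
ft_force: [1.3, 0.6, -1.8]
width: 0.0306
```

>>> {"name": "play_rows", "arguments": {
  "motion": [0.2, 0, -2, 0, 0, 0, 0, 0.2, 0, -3.7, -0.5, 0, 0, 0, 0.2, 0, -4.7, -1.5, 0, 0, 0, 0.2, 0, -5, -2.5, 0, 0, 0, 0.2, 0, -5, -3.2, 0, 0, 0, 0.2, 0, -5, -3.2, 0, 0, 0, 0.2, 0, -5, -3.2, 0, 0, 0]
}}

```text
clock: 7.85
tcp_pos: [0.4764, -0.3318, 0.1193]
eef_rot: [0.046, -0.047, -0.706, 0.706]
ft_force: [0.3, 0.5, -1.8]
width: 0.0309
```

```bash
cat >> h.py <<'E'
from scipy.spatial.transform import Rotation as Ro
def st():
    s=env.state();q=s['eef_rot'];M=Ro.from_quat([*q[1:],q[0]]).as_matrix();print(round(s['clock'],2),s['tcp_pos'].round(4),'yaw',np.degrees(np.arctan2(M[1,2],M[0,2])).round(2),'down',M[:,1].round(3),'F',s['ft_force'].round(1),'w',s['width'].round(4))
E
python3 - <<'E'
from h import *
st(); d=shot('wrist','w5')
E
```

```text
Traceback (most recent call last):
  File "h.py", line 23, in st
    s=env.state();q=s['eef_rot'];M=Ro.from_quat([*q[1:],q[0]]).as_matrix();print(round(s['clock'],2),s['tcp_pos'].round(4),'yaw',np.degrees(np.arctan2(M[1,2],M[0,2])).round(2),'down',M[:,1].round(3),'F',s['ft_force'].round(1),'w',s['width'].round(4))
                                                                                                                                                                                                                                      ^^^^^^^^^^^^^^^^
AttributeError: 'float' object has no attribute 'round'
```

```bash
sed -i "s/s\['width'\].round(4)/round(float(s['width']),4)/" h.py; python3 - <<'E'
from h import *
st(); d=shot('wrist','w5')
E
```

```text
7.85 [ 0.4764 -0.3318  0.1193] yaw -97.58 down [ 0.001 -0.    -1.   ] F [ 0.3  0.5 -1.8] w 0.0309
```

View pics/w5.png

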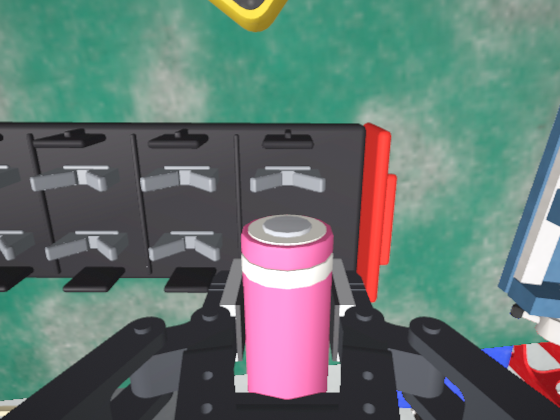

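The pink cell lines up with the cradle next to the red plate (rear rib at (288,180), cell centre column 287).

>>> {"name": "play_rows", "arguments": {
  "motion": [0.2, -0.05, 0, -0.7, 0, 0, 0, 0.2, -0.05, 0, -1.9, 0, 0, 0, 0.2, -0.05, 0, -2.9, 0, 0, 0, 0.2, -0.05, 0, -3.4, 0, 0, 0, 0.2, -0.05, 0, -3.6, 0, 0, 0, 0.2, -0.05, 0, -3.65, 0, 0, 0, 0.2, -0.05, 0, -3.65, 0, 0, 0]
}}

```text
clock: 8.78
tcp_pos: [0.4748, -0.3323, 0.0281]
eef_rot: [0.047, -0.047, -0.706, 0.706]
ft_force: [0.3, 2.0, -0.7]
width: 0.0308
```

```bash
python3 -c "
from h import *
st()"
```

```text
8.78 [ 0.4748 -0.3323  0.0281] yaw -97.63 down [ 0.001 -0.    -1.   ] F [ 0.3  2.  -0.7] w 0.0308
```

>>> {"name": "play_rows", "arguments": {
  "motion": [0.45, 0, 0, 0, 0, 0, 0, 0.6, 0, 0, 0, 0, 0, 0, 0.6, 0, 0, 0, 0, 0, 0, 0.6, 0, 0, 0, 0, 0, 0, 0.6, 0, 0, 0.6, 0, 0, 0, 0.6, 0, 0, 2, 0, 0, 0, 0.6, 0, 0, 4, 0, 0, 0, 0.6, 0, 0, 6, 0, 0, 0, 0.6, 0, 0, 6.9, 0, 0, 0, 0.6, 0, 0, 6.9, 0, 0, 0]
}}

```text
clock: 10.02
tcp_pos: [0.4758, -0.3332, 0.2031]
eef_rot: [0.045, -0.049, -0.705, 0.706]
ft_force: [-0.3, -0.1, -0.9]
width: 0.0513
```

```bash
python3 - <<'E'
from h import *
st(); d=shot('wrist','w6')
E
```

```text
10.03 [ 0.4758 -0.3332  0.2031] yaw -97.65 down [ 0.005 -0.003 -1.   ] F [-0.3 -0.1 -0.9] w 0.0513
```

View pics/w6.png

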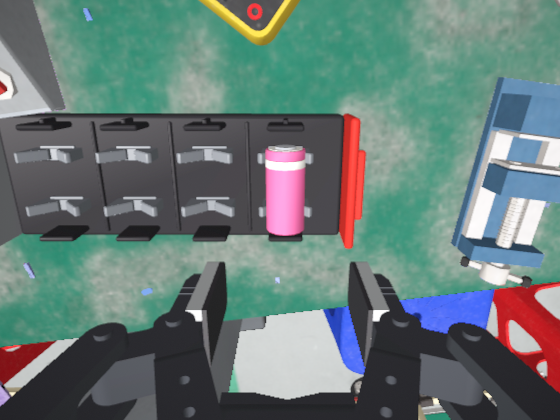

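Pink is seated in cradle 1 next to the red plate at (285,190), and the gripper is clear of it. Next is green.

>>> {"name": "play_rows", "arguments": {
  "motion": [0.6, 0, 1.5, 0, 0, 0, 1, 0.6, 0.1, 3.9, 0, 0, 0, 3, 0.6, 0.1, 6.3, 0, 0, 0, 5, 0.6, 0.1, 8.7, 0, 0, 0, 7, 0.6, 0.1, 11.1, 0, 0, 0, 9, 0.6, 0.2, 13.5, 0, 0, 0, 11, 0.6, 0.2, 15.9, 0, 0, 0, 12.5, 0.6, 0.3, 18.3, 0, 0, 0, 13.7, 0.6, 0.3, 20.7, 0, 0, 0, 13.7, 0.6, 0.3, 22.7, -0.4, 0, 0, 13.7]
}}

```text
clock: 11.32
tcp_pos: [0.4813, 0.2374, 0.1894]
eef_rot: [0.038, -0.038, 0.706, -0.706]
ft_force: [0.6, -0.4, 0.6]
width: 0.0513
```

>>> {"name": "play_rows", "arguments": {
  "motion": [0.6, 0, 1.2, -1, 0, 0, 0, 0.6, 0, 1.2, -2.2, 0, 0, 0, 0.6, 0, 1.2, -2.8, 0, 0, 0, 0.6, 0, 1.2, -2.8, 0, 0, 0, 0.6, 0, 1.2, -2.8, 0, 0, 0, 0.6, 0, 1.2, -2.8, 0, 0, 0]
}}

```text
clock: 12.08
tcp_pos: [0.4828, 0.2651, 0.1211]
eef_rot: [0.038, -0.037, 0.706, -0.706]
ft_force: [0.9, 0.5, 0.1]
width: 0.0515
```

```bash
python3 - <<'E'
from h import *
st(); d=shot('wrist','w7'); print(cell(d,'green')); print(cell(load('w6'),'pink',ax=-7.8))
E
```

```text
12.07 [0.4828 0.2651 0.1211] yaw -83.98 down [ 0.002  0.001 -1.   ] F [0.9 0.5 0.1] w 0.0515
(array([0.48479483, 0.26437534, 0.06      ]), array([288.86269745, 238.38517618]), [264, 194, 52, 90, 4115])
(array([ 0.47519316, -0.33127391,  0.06      ]), array([284.69134809, 201.48732394]), [265, 168, 40, 68, 2485])
```

>>> {"name": "play_rows", "arguments": {
  "motion": [0.6, 0.05, -0.03, -1, 0, 0, 0, 0.6, 0.05, -0.03, -2.4, 0, 0, 0, 0.6, 0.05, -0.03, -3.4, 0, 0, 0, 0.6, 0.05, -0.03, -3.74, 0, 0, 0, 0.6, 0.05, -0.03, -3.74, 0, 0, 0, 0.6, 0.05, -0.03, -3.74, 0, 0, 0, 0.2, 0.05, -0.03, -3.74, 0, 0, 0, 0.2, 0.05, -0.03, -3.74, 0, 0, 0, 0.2, 0.05, -0.03, -3.74, 0, 0, 0, 0.2, 0.05, -0.03, -3.74, 0, 0, 0]
}}

```text
clock: 13.38
tcp_pos: [0.484, 0.2635, 0.0277]
eef_rot: [-0.038, 0.037, -0.706, 0.707]
ft_force: [-0.7, -3.6, 6.5]
width: 0.0308
```

```bash
python3 -c "
from h import *
st()"
```

```text
13.38 [0.484  0.2635 0.0277] yaw -83.97 down [ 0.001 -0.001 -1.   ] F [-0.7 -3.6  6.5] w 0.0308
```

>>> {"name": "play_rows", "arguments": {
  "motion": [0.2, 0, 0, 0.4, 0, 0, 0, 0.2, 0, 0, 1.3, 0, 0, 0, 0.2, 0, 0, 2.8, 0, 0, 0, 0.2, 0, 0, 4.6, 0, 0, 0, 0.2, 0, -1, 6.2, 0, 0, -1, 0.2, 0, -3, 7, 0, 0, -3, 0.2, 0, -5.4, 7, 0, 0, -5, 0.2, 0, -7.8, 7, 0, 0, -7, 0.2, 0, -10.2, 7, 0, 0, -9, 0.2, 0, -12.6, 7, 0, 0, -11]
}}

```text
clock: 14.62
tcp_pos: [0.4831, -0.0523, 0.2024]
eef_rot: [-0.03, 0.031, 0.707, -0.706]
ft_force: [1.0, 0.4, -1.2]
width: 0.0309
```

>>> {"name": "play_rows", "arguments": {
  "motion": [0.2, 0, -2.4, 0, 0, 0, -1.5, 0.2, 0, -4.8, 0, 0, 0, -2.7, 0.2, 0, -6.8, 0, 0, 0, -2.7, 0.2, 0, -8, -0.6, 0, 0, -2.7, 0.2, 0, -8.6, -1.8, 0, 0, -2.7, 0.2, 0, -8.6, -2.8, 0, 0, -2.7, 0.2, 0, -8.6, -3.3, 0, 0, -2.7, 0.2, 0, -8.6, -3.3, 0, 0, -2.7, 0.2, 0, -8.6, -3.3, 0, 0, -2.7]
}}

```text
clock: 15.75
tcp_pos: [0.4841, -0.2656, 0.1202]
eef_rot: [0.046, -0.048, -0.705, 0.706]
ft_force: [-0.3, -0.8, -1.2]
width: 0.0309
```

```bash
python3 -c "
from h import *
st();d=shot('wrist','w8');print(proj(d,[.4849+.023*.99,-.2669-.023*.136,.03]))"
```

```text
15.75 [ 0.4841 -0.2656  0.1202] yaw -97.61 down [ 0.002 -0.001 -1.   ] F [-0.3 -0.8 -1.2] w 0.0309
[289.35134256 175.19490544]
```

View pics/w8.png

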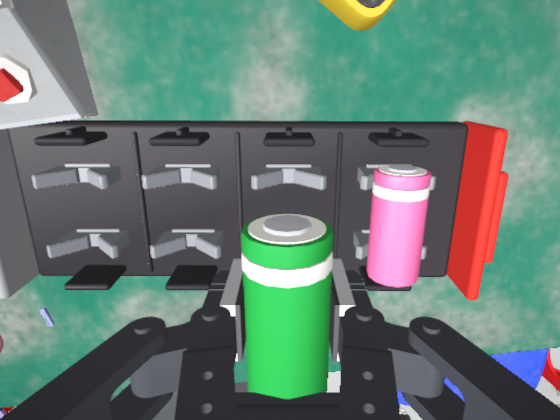

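Green is held level over cradle 2 (rear rib at (289,178)), and pink is seated beside it. Lowering 3.68 units.

>>> {"name": "play_rows", "arguments": {
  "motion": [0.2, 0, -0.04, -0.7, 0, 0, 0, 0.2, 0, -0.04, -1.9, 0, 0, 0, 0.2, 0, -0.04, -2.9, 0, 0, 0, 0.2, 0, -0.04, -3.4, 0, 0, 0, 0.2, 0, -0.04, -3.62, 0, 0, 0, 0.2, 0, -0.04, -3.68, 0, 0, 0, 0.2, 0, -0.04, -3.68, 0, 0, 0]
}}

```text
clock: 16.68
tcp_pos: [0.4831, -0.2664, 0.0279]
eef_rot: [-0.047, 0.047, 0.706, -0.705]
ft_force: [-3.2, 2.6, 3.7]
width: 0.0307
```

>>> {"name": "play_rows", "arguments": {
  "motion": [0.45, 0, 0, 0, 0, 0, 0, 0.6, 0, 0, 0, 0, 0, 0, 0.6, 0, 0, 0, 0, 0, 0, 0.6, 0, 0, 0, 0, 0, 0, 0.6, 0, 0, 0.6, 0, 0, 0, 0.6, 0, 0, 2, 0, 0, 0, 0.6, 0, 0, 4, 0, 0, 0, 0.6, 0, 0, 6, 0, 0, 0, 0.6, 0, 0, 6.9, 0, 0, 0, 0.6, 0, 0, 6.9, 0, 0, 0]
}}

```text
clock: 17.92
tcp_pos: [0.4846, -0.2672, 0.2025]
eef_rot: [0.045, -0.049, -0.705, 0.706]
ft_force: [-0.8, -0.3, -0.7]
width: 0.0508
```

```bash
python3 - <<'E'
from h import *
st(); d=shot('wrist','w9'); print(cell(d,'green',ax=-7.8),cell(d,'pink',ax=-7.8))
E
```

```text
17.93 [ 0.4846 -0.2672  0.2025] yaw -97.65 down [ 0.005 -0.002 -1.   ] F [-0.8 -0.3 -0.7] w 0.0508
(array([ 0.4835628 , -0.26586525,  0.06      ]), array([285.48041237, 202.16618557]), [266, 169, 40, 68, 2425]) (array([ 0.47550472, -0.32927035,  0.06      ]), array([365.71456462, 201.609918  ]), [345, 167, 44, 69, 2561])
```

>>> {"name": "play_rows", "arguments": {
  "motion": [0.6, 0, 1.5, 0, 0, 0, 1.5, 0.6, 0.1, 3.9, 0, 0, 0, 4, 0.6, 0.1, 6.3, 0, 0, 0, 6.5, 0.6, 0.2, 8.7, 0, 0, 0, 9, 0.6, 0.2, 11.1, 0, 0, 0, 11.5, 0.6, 0.25, 13.5, 0, 0, 0, 13.7, 0.6, 0.25, 15.9, 0, 0, 0, 13.7, 0.6, 0.25, 17.6, -0.6, 0, 0, 13.7, 0.6, 0.25, 18.6, -1.8, 0, 0, 13.7, 0.6, 0.25, 18.6, -3, 0, 0, 13.7]
}}

```text
clock: 19.23
tcp_pos: [0.4882, 0.2009, 0.1227]
eef_rot: [0.038, -0.04, 0.706, -0.706]
ft_force: [-0.3, -1.1, 0.2]
width: 0.0514
```

>>> {"name": "play_rows", "arguments": {
  "motion": [0.6, 0, 0, -0.2, 0, 0, 0, 0.6, 0, 0, -0.2, 0, 0, 0, 0.6, 0, 0, -0.2, 0, 0, 0]
}}

```text
clock: 19.6
tcp_pos: [0.4903, 0.1983, 0.1206]
eef_rot: [0.038, -0.037, 0.706, -0.706]
ft_force: [-0.4, -0.7, 0.6]
width: 0.0512
```

```bash
python3 - <<'E'
from h import *
st(); d=shot('wrist','w10'); print(cell(d,'yellow'))
E
```

```text
19.6 [0.4903 0.1983 0.1206] yaw -83.98 down [ 0.002  0.001 -1.   ] F [-0.4 -0.7  0.6] w 0.0512
(array([0.49067095, 0.19836929, 0.06      ]), array([286.9794012 , 241.12407186]), [261, 196, 53, 91, 4175])
```

>>> {"name": "play_rows", "arguments": {
  "motion": [0.6, 0.02, 0, -1, 0, 0, 0, 0.6, 0.02, 0, -2.4, 0, 0, 0, 0.6, 0.02, 0, -3.4, 0, 0, 0, 0.6, 0.02, 0, -3.72, 0, 0, 0, 0.6, 0.02, 0, -3.72, 0, 0, 0, 0.6, 0.02, 0, -3.72, 0, 0, 0, 0.2, 0.02, 0, -3.72, 0, 0, 0, 0.2, 0.02, 0, -3.72, 0, 0, 0, 0.2, 0.02, 0, -3.72, 0, 0, 0, 0.2, 0.02, 0, -3.72, 0, 0, 0]
}}

```text
clock: 20.9
tcp_pos: [0.4908, 0.1978, 0.0276]
eef_rot: [-0.038, 0.037, -0.706, 0.706]
ft_force: [-0.8, -2.8, 5.9]
width: 0.0308
```

```bash
python3 -c "
from h import *
st()"
```

```text
20.9 [0.4908 0.1978 0.0276] yaw -83.97 down [ 0.001 -0.001 -1.   ] F [-0.8 -2.8  5.9] w 0.0308
```

>>> {"name": "play_rows", "arguments": {
  "motion": [0.2, 0, 0, 0.4, 0, 0, 0, 0.2, 0, 0, 1.3, 0, 0, 0, 0.2, 0, 0, 2.8, 0, 0, 0, 0.2, 0, 0, 4.6, 0, 0, 0, 0.2, 0, -1, 6.2, 0, 0, -1, 0.2, 0, -3, 7, 0, 0, -3, 0.2, 0.1, -5.4, 7, 0, 0, -6, 0.2, 0.1, -7.8, 7, 0, 0, -9, 0.2, 0.12, -10.2, 7, 0, 0, -12, 0.2, 0.12, -12.6, 7, 0, 0, -13.7]
}}

```text
clock: 22.15
tcp_pos: [0.4927, -0.1182, 0.2024]
eef_rot: [-0.047, 0.048, 0.706, -0.705]
ft_force: [1.7, 0.8, -1.7]
width: 0.0305
```

>>> {"name": "play_rows", "arguments": {
  "motion": [0.2, 0, -1.8, 0, 0, 0, 0, 0.2, 0, -3, -0.6, 0, 0, 0, 0.2, 0, -3.37, -1.8, 0, 0, 0, 0.2, 0, -3.37, -2.8, 0, 0, 0, 0.2, 0, -3.37, -3.3, 0, 0, 0, 0.2, 0, -3.37, -3.3, 0, 0, 0, 0.2, 0, -3.37, -3.3, 0, 0, 0]
}}

```text
clock: 23.02
tcp_pos: [0.4938, -0.2008, 0.1201]
eef_rot: [0.046, -0.048, -0.705, 0.706]
ft_force: [0.1, -0.0, -1.2]
width: 0.0309
```

```bash
python3 -c "
from h import *
st();d=shot('wrist','w11');print(cell(d,'yellow'))"
```

```text
23.02 [ 0.4938 -0.2008  0.1201] yaw -97.61 down [ 0.002 -0.    -1.   ] F [ 0.1 -0.  -1.2] w 0.0309
(array([ 0.48519969, -0.19604438,  0.06      ]), array([284.87121601, 255.87685993]), [241, 235, 91, 37, 1949])
```

View pics/w11.png

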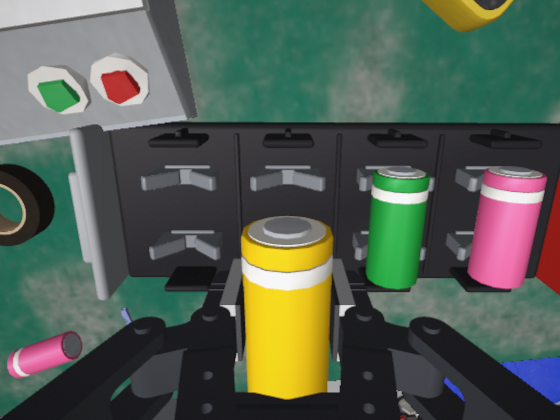

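Yellow is level over cradle 3 (rear rib at (288,178)), with green and pink seated to its right. Lowering.

>>> {"name": "play_rows", "arguments": {
  "motion": [0.2, 0, -0.02, -0.7, 0, 0, 0, 0.2, 0, -0.02, -1.9, 0, 0, 0, 0.2, 0, -0.02, -2.9, 0, 0, 0, 0.2, 0, -0.02, -3.4, 0, 0, 0, 0.2, 0, -0.02, -3.62, 0, 0, 0, 0.2, 0, -0.02, -3.68, 0, 0, 0, 0.2, 0, -0.02, -3.68, 0, 0, 0]
}}

```text
clock: 23.95
tcp_pos: [0.4929, -0.2011, 0.0278]
eef_rot: [-0.047, 0.047, 0.706, -0.706]
ft_force: [-2.7, 2.0, 3.6]
width: 0.0307
```

>>> {"name": "play_rows", "arguments": {
  "motion": [0.45, 0, 0, 0, 0, 0, 0, 0.6, 0, 0, 0, 0, 0, 0, 0.6, 0, 0, 0, 0, 0, 0, 0.6, 0, 0, 0, 0, 0, 0, 0.6, 0, 0, 0.6, 0, 0, 0, 0.6, 0, 0, 2, 0, 0, 0, 0.6, 0, 0, 4, 0, 0, 0, 0.6, 0, 0, 6, 0, 0, 0, 0.6, 0, 0, 6.9, 0, 0, 0, 0.6, 0, 0, 6.9, 0, 0, 0]
}}

```text
clock: 25.2
tcp_pos: [0.4943, -0.2018, 0.2024]
eef_rot: [0.045, -0.049, -0.705, 0.706]
ft_force: [0.7, -0.4, 0.6]
width: 0.0512
```

```bash
python3 - <<'E'
from h import *
st(); d=shot('wrist','w12'); print(cell(d,'yellow',ax=-7.8),cell(d,'green',ax=-7.8)[0])
E
```

```text
25.2 [ 0.4943 -0.2018  0.2024] yaw -97.65 down [ 0.005 -0.002 -1.   ] F [ 0.7 -0.4  0.6] w 0.0512
(array([ 0.49269791, -0.20007975,  0.06      ]), array([285.22943906, 203.03795867]), [267, 170, 38, 67, 2371]) [ 0.48410872 -0.26353387  0.06      ]
```

>>> {"name": "play_rows", "arguments": {
  "motion": [0.6, 0, 1.5, 0, 0, 0, 2, 0.6, 0, 3.9, 0, 0, 0, 5.5, 0.6, 0.1, 6.3, 0, 0, 0, 9, 0.6, 0.15, 8.7, 0, 0, 0, 12, 0.6, 0.15, 11.1, 0, 0, 0, 13.7, 0.6, 0.15, 12.6, -0.6, 0, 0, 13.7, 0.6, 0.15, 13.36, -1.8, 0, 0, 13.7, 0.6, 0.15, 13.36, -2.9, 0, 0, 13.7, 0.6, 0.15, 13.36, -3.3, 0, 0, 13.7, 0.6, 0.15, 13.36, -3.3, 0, 0, 13.7]
}}

```text
clock: 26.5
tcp_pos: [0.4961, 0.132, 0.1162]
eef_rot: [-0.036, 0.038, -0.706, 0.706]
ft_force: [-1.2, 0.2, 1.1]
width: 0.0513
```

```bash
python3 - <<'E'
from h import *
st(); d=shot('wrist','w13'); print(cell(d,'blue'))
E
```

```text
26.5 [0.4961 0.132  0.1162] yaw -83.96 down [-0.002 -0.001 -1.   ] F [-1.2  0.2  1.1] w 0.0513
(array([0.49811019, 0.1323832 , 0.06      ]), array([286.87755561, 241.16288475]), [260, 195, 54, 92, 4451])
```

>>> {"name": "play_rows", "arguments": {
  "motion": [0.6, 0.03, 0, -1, 0, 0, 0, 0.6, 0.03, 0, -2.4, 0, 0, 0, 0.6, 0.03, 0, -3.4, 0, 0, 0, 0.6, 0.03, 0, -3.68, 0, 0, 0, 0.6, 0.03, 0, -3.68, 0, 0, 0, 0.6, 0.03, 0, -3.68, 0, 0, 0, 0.2, 0.03, 0, -3.68, 0, 0, 0, 0.2, 0.03, 0, -3.68, 0, 0, 0, 0.2, 0.03, 0, -3.68, 0, 0, 0, 0.2, 0.03, 0, -3.68, 0, 0, 0]
}}

```text
clock: 27.8
tcp_pos: [0.4983, 0.1323, 0.0261]
eef_rot: [-0.038, 0.037, -0.706, 0.706]
ft_force: [-0.8, -2.4, 6.4]
width: 0.031
```

```bash
python3 -c "
from h import *
st()"
```

```text
27.8 [0.4983 0.1323 0.0261] yaw -83.96 down [ 0.002 -0.    -1.   ] F [-0.8 -2.4  6.4] w 0.031
```

>>> {"name": "play_rows", "arguments": {
  "motion": [0.2, 0, 0, 0.4, 0, 0, 0, 0.2, 0, 0, 1.3, 0, 0, 0, 0.2, 0, 0, 2.8, 0, 0, 0, 0.2, 0, 0, 4.6, 0, 0, 0, 0.2, 0, -1, 6.2, 0, 0, -1.5, 0.2, 0.1, -3, 7, 0, 0, -5, 0.2, 0.1, -5.4, 7, 0, 0, -9, 0.2, 0.15, -7.8, 7, 0, 0, -12.5, 0.2, 0.18, -9.6, 7, 0, 0, -13.7, 0.2, 0.18, -10.74, 6.6, 0, 0, -13.7]
}}

```text
clock: 29.05
tcp_pos: [0.502, -0.1386, 0.1911]
eef_rot: [0.048, -0.049, -0.705, 0.706]
ft_force: [0.4, 0.7, -1.8]
width: 0.0306
```

>>> {"name": "play_rows", "arguments": {
  "motion": [0.2, 0, 0, -0.8, 0, 0, 0, 0.2, 0, 0, -2, 0, 0, 0, 0.2, 0, 0, -2.8, 0, 0, 0, 0.2, 0, 0, -2.8, 0, 0, 0, 0.2, 0, 0, -2.8, 0, 0, 0]
}}

```text
clock: 29.68
tcp_pos: [0.5026, -0.1359, 0.1211]
eef_rot: [-0.047, 0.048, 0.706, -0.706]
ft_force: [0.7, 0.3, -1.9]
width: 0.0309
```

```bash
python3 -c "
from h import *
st();d=shot('wrist','w14')"
```

```text
29.68 [ 0.5026 -0.1359  0.1211] yaw -97.63 down [ 0.001 -0.    -1.   ] F [ 0.7  0.3 -1.9] w 0.0309
```

View pics/w14.png

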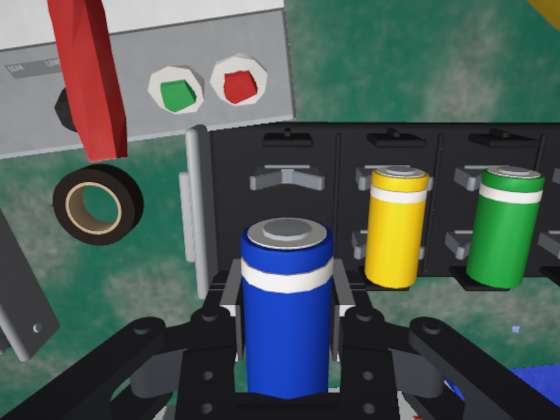

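Blue is level over cradle 4 (rear rib at (288,178)) and the red lever is clear to the left. Lowering.

>>> {"name": "play_rows", "arguments": {
  "motion": [0.2, 0, 0, -0.7, 0, 0, 0, 0.2, 0, 0, -1.9, 0, 0, 0, 0.2, 0, 0, -2.9, 0, 0, 0, 0.2, 0, 0, -3.4, 0, 0, 0, 0.2, 0, 0, -3.68, 0, 0, 0, 0.2, 0, 0, -3.76, 0, 0, 0, 0.2, 0, 0, -3.76, 0, 0, 0]
}}

```text
clock: 30.6
tcp_pos: [0.5025, -0.1359, 0.0266]
eef_rot: [0.047, -0.047, -0.705, 0.706]
ft_force: [-0.3, 0.3, -1.9]
width: 0.0306
```

>>> {"name": "play_rows", "arguments": {
  "motion": [0.45, 0, 0, 0, 0, 0, 0, 0.6, 0, 0, 0, 0, 0, 0, 0.6, 0, 0, 0, 0, 0, 0, 0.6, 0, 0, 0, 0, 0, 0, 0.6, 0, 0, 0.6, 0, 0, 0, 0.6, 0, 0, 2, 0, 0, 0, 0.6, 0, 0, 4, 0, 0, 0, 0.6, 0, 0, 6, 0, 0, 0, 0.6, 0, -1.5, 7, 0, 0, 0, 0.6, 0, -3, 7, 0, 0, 0]
}}

```text
clock: 31.85
tcp_pos: [0.5038, -0.2119, 0.2051]
eef_rot: [0.044, -0.049, -0.705, 0.706]
ft_force: [1.3, 0.4, -1.1]
width: 0.0513
```

>>> {"name": "play_rows", "arguments": {
  "motion": [0.6, 0, -0.5, 2, 0, 0, 0, 0.6, 0, -0.5, 2, 0, 0, 0, 0.6, 0, -0.5, 2, 0, 0, 0]
}}

```text
clock: 32.22
tcp_pos: [0.5018, -0.223, 0.2515]
eef_rot: [0.047, -0.047, -0.706, 0.706]
ft_force: [-0.5, 0.7, -0.7]
width: 0.0511
```

```bash
python3 - <<'E'
from h import *
st(); d=shot('wrist','w15')
cc=np.array([.4894,-.2342]); t=np.radians(-7.8); R=np.array([[np.cos(t),-np.sin(t)],[np.sin(t),np.cos(t)]])
for k in RG: print(k,(R.T@(cell(d,k,ax=-7.8)[0][:2]-cc)).round(4))
shot('side','s1')
E
```

```text
32.23 [ 0.5018 -0.223   0.2515] yaw -97.62 down [ 0. -0. -1.] F [-0.5  0.7 -0.7] w 0.0511
pink [-0.0005 -0.0947]
green [-0.0012 -0.0303]
yellow [-0.0013  0.0341]
blue [-0.0007  0.0975]
```

View pics/w15.png

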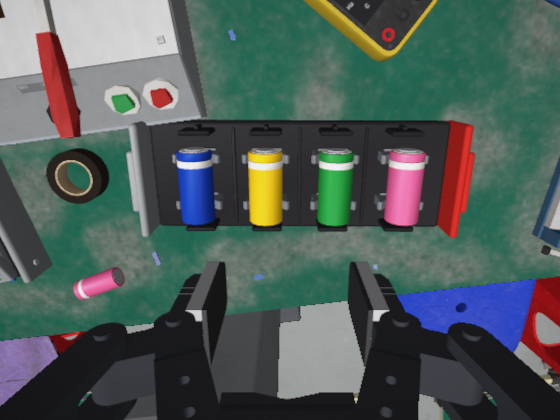

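View pics/s1.png

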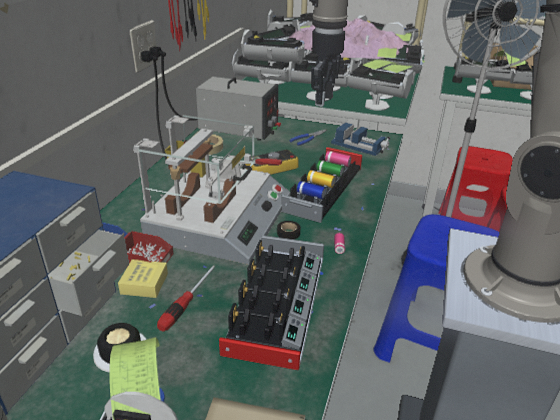

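The carrier now holds, from its red plate, pink (404,188), green (335,188), yellow (266,188) and blue (196,188), all parallel with the bands away from the robot. The modules are empty and the tape, meter and screwdriver are where they were. Handing in.

```bash
python3 -c "
from plant import env
print(env.close_job())"
```

```text
the job is handed in; nothing more can be done
None
```

All four cells are now in the carrier in the analyser's order from the red plate: pink, green, yellow, blue. Plus ends point away from the robot, each cell was lowered to its seated height before release, and I handed the job in at about 32 s. The hand-in gave no verdict.

- **Position:** in the final wrist view, each cell's estimated middle is within about 1.5 mm lengthwise and 4.5 mm sideways of its cradle. I did not measure the seated height directly. The blue cell's force reading still showed its weight on the gripper just before I let go, so it may have settled by a millimetre or so.
- **Other things:** the arm is clear of everything. By eye, the tape, meter, screwdriver and small pink decoy have not moved. No check failed or disagreed beyond those few millimetres.

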